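# Slide the bench block and the support disc into the centring nest

## Task

Set up the wooden centring nest on the goldsmith's bench: first slide the square steel bench block through the flared mouth and fully home against the stop at the back, then slide the round maple disc into the mouth until it rests centred against both slanting fences. Keep both parts flat on the bench, never lifted, and leave the round tin, the loupe and the screw clamp where they are.

Things in the scene. Friction and masses are not known exactly. Their poses are not given: they have to be found in the camera images.
- nest: Dark waxed (slippery) hardwood nest screwed to the bench (fixed; place and yaw vary): two fences 16 mm thick, 20 mm high, no floor, forming a stall with a back stop and a flared mouth. Origin: on the bench top where the block's centre lies when home. +x points along the centre line into the nest (mouth opens to -x). Stall 65 mm wide, inner faces y = +-32.5 mm, stop's face x = +30 mm, outer ends x = +50, y = +-48.5 mm
- nest_entry (a point): Middle of the stall's entrance on the bench top, 44 mm in front of the nest's origin (nest x = -44 mm); axes as the nest's. From here the two fences flare outward to the front at 30 degrees to the centre line, each 75 mm long
- nest_mouth (a point): Middle of the mouth between the fence tips, on the bench top (nest x = -109 mm); axes as the nest's. The inner faces are here at y = +-70 mm, the tips' outer faces at y = +-84 mm and x up to 8 mm further in
- nest_seat (a point): Point on the bench top (nest x = -82 mm, y = 0) below the disc's centre when the disc touches both slanting fences; axes as the nest's. The disc's edge then stops about 5 mm short of a block that is home. A disc that is in first bars the block's way; a block not home keeps the disc from its seat
- block_centre (a point): Centre (half-way up, 9 mm above the bench) of the loose square steel bench block, 60 x 60 x 18 mm, about 0.46 kg; axes parallel to its sides, z up. Any of its four sides may go first
- disc_centre (a point): Centre (half-way up, 9 mm above the bench) of the loose round turned maple disc, 95 mm across and 18 mm thick, about 0.12 kg, too wide for most grippers to grasp across
- solder_tin: Bystander, leave alone: small round screw-lid tin, 49 mm across, 20 mm high, loose, stands near the mouth's left tip; origin at the centre of its underside
- loupe: Bystander, leave alone: folding loupe lying flat, 28 x 69 x 14 mm (long side along its y), loose, lies by the nest's right fence; origin at the centre of its underside
- screw_clamp: Bystander, leave alone: wooden screw clamp, 41 x 85 x 30 mm (long side along its y), loose, lies along the outside of the nest's left fence; origin at the centre of its underside
- bench_vice: Bench vice bolted down left of the nest, a fixed obstacle 100 mm high; in its own frame its low base (11 mm high) spans x from -41 to +66 mm and y from -61 to +66 mm, and its tall body with jaw and bar spans x from -93 to +52 mm and y from -47 to +45 mm; origin at the centre of its underside
There are look-alikes about, which are no part of the job. Leave any orange look-alike of the part that bears block_centre alone.

How it is judged (in metres and radians):
On the way:
1. the steel block is home in the stall, against the back stop (x of block_centre in the frame of nest between -0.005 and 0.005 m and y of block_centre in the frame of nest between -0.005 and 0.005 m and height (world z) of block_centre below 0.013 m and (angle between the x axis of block_centre and the x axis of nest, either way round below 0.09 rad or angle between the x axis of block_centre and the y axis of nest, either way round below 0.09 rad)), for 0.2 s.
At the end, for the whole second after the job is handed in: The steel block lies flat in the stall, its centre within 5 mm of the home point along and across the nest and square to it within 0.09 rad; the disc lies flat in the mouth, its centre within 6 mm along and 5 mm across of the place where it touches both fences; both are at rest (all of step 1 and x of disc_centre in the frame of nest between -0.088 and -0.076 m and y of disc_centre in the frame of nest between -0.005 and 0.005 m and height (world z) of disc_centre below 0.013 m and linear speed of each of steel_block, turned_disc below 0.01 m/s).
It fails at once if the steel block is lifted or tipped up (centre more than 16 mm above its resting height) (height (world z) of block_centre above 0.025 m).
It fails at once if the disc is lifted or tipped up (centre more than 16 mm above its resting height) (height (world z) of disc_centre above 0.025 m).
It fails at once if the round tin is moved more than 20 mm (distance of solder_tin from where it was at the start of the episode above 0.02 m).
It fails at once if the loupe is moved more than 20 mm (distance of loupe from where it was at the start of the episode above 0.02 m).
It fails at once if the screw clamp is moved more than 20 mm (distance of screw_clamp from where it was at the start of the episode above 0.02 m).
It also fails if it takes over 72 s, if anything falls off the work surface, if the arm or the gripper's body presses on something with over 40 N, if the wrist force passes 120 N, or if a joint passes its speed limit or range.

## Robot

A 6-joint arm with a two-finger parallel gripper is mounted at the origin on a cart in front of the work surface, level with it; the furniture and walls round the work are solid. World frame = base frame: x ahead of the robot, y to its left, z up, the work surface at z = 0. Lengths are in m, angles in degrees, forces in N, time in s.
With the tool pointing down it reaches from about 0.3 to 0.75 m from the base axis. Payload 8.5 kg.
Tool frame: the origin (TCP) lies at the very end of the fingers, on their centre line; the grasp point (between the pads) lies 19 mm behind it (env.tcp_to_grasp is the distance from the TCP to the grasp point, in m); z points along the fingers, y is the line along which they close (so a half turn about z gives the same grasp; the last joint's range is limited). The gripper opens to 85 mm and grips with 20 to 120 N. Pads are 22 mm wide; open, the fingers measure 114 mm over their backs; the gripper's body (76 mm by 85 mm) begins 54 mm behind the grasp point. The pads swing forward as they close: fully open they stand 13 mm farther back than shut.
Start: joints at [-76.106, 21.807, 74.336, -0, 83.858, -12.336], TCP at [0.243, -0.493, 0.231] pointing down, gripper open.
Joint ranges: [-178.18, 178.18], [-50.72, 133.34], [12.68, 142.11], [-81.47, 261.47], [9.98, 163.14], [-165.26, 165.26]. Speed limits (degrees/s): [136.94, 136.94, 180, 180, 180, 180].

## Interface

Orientations are given as a 3x3 rotation matrix whose columns are the frame's x, y, z axes.
In Python, from rig import status, get_image, env gives the robot as it stands.
- The arm moves only by the shell command python3 -m handwheel 'ROWS' [FORCE]. ROWS is text: rows parted by semicolons, each of 7 numbers parted by spaces: the shift along the world's x, y, z in cm, then the turn, a rotation vector about the world's x, y, z in degrees, then the opening, from 0 (shut) to 1 (fully open). In form: dx dy dz wx wy wz gripper; .... A call has 1 to 8 rows; each row is the pose to reach, as a shift and turn from the pose commanded when the call began; what a row does not reach only later rows make up. A row lasts 1/12 s, in which the tool goes at most 41.7 mm and 7.16 degrees, less where a joint would pass 70% of its speed; a pose out of reach is approached as far as the arm can. A call with a gripper value outside its range is refused whole. The fingers move at their own pace and stop on an object; FORCE is the grip in N (left out, the last holds). Time passes only in rows, so rows that repeat a pose let the fingers close. It gives the time, the measured TCP pose, the force, the opening and the grip force at its end, in the units of the state.
- status.observe(): the state, without advancing time (a new reading comes with each control period).
- get_image(name): name is "side" or "top" or "wrist"; returns a dict with "color" (400x640x3 uint8, red, green, blue), "vertical_fov" (degrees; the focal length in pixels is half the picture's height over the tangent of half this angle, whatever the lens; pixels are square), "cx", "cy" (the principal point, pixels), "xyz" and "orientation" of the camera in the world. Camera axes: x right, y down, z forward; pixel columns grow to the right and rows downward; lengths in m; the calibration is good to about 2 mm. The wrist camera is an equidistant fisheye: a pixel r from the principal point sees the ray r / f radians off the axis. A picture is of the moment at which its call begins. There is no depth.
- env.close_job(): hands the job in; it is judged then, once.
The state is a dict: "time_s": time; "q": joint angles; "qvel": joint speeds; "joint_efforts": joint torques, N m; "position": TCP position; "tool_rot": TCP orientation; "ft_force": force on the tool from outside, world axes, zero at the start; "wrist_torque": the same for the moment, N m; "grip_width": finger opening in m; "gripper_force": force on a finger pad.
Only numpy, scipy, OpenCV 4.12 (cv2) and the standard library are available. Lean on these libraries where they do the work, as an engineer would, in place of code of your own. Each camera call takes 0.05 s, during which the arm holds its last target. There are 200 camera calls.

## Working session

There is one attempt and no reset: what is moved stays moved. The work goes in short steps, Python scripts to look and compute and a shell command to move; the robot and the scene stay as the last step left them, time stands still between calls to the robot, and variables do not carry over. Pictures are saved under pics/ and viewed, at most 10 in all, crops included, and the job is handed in when it is done.

```bash
ls; mkdir -p pics
cat > h.py <<'E'
import numpy as np, cv2, json
from rig import status, get_image, env
def save(name, fn):
    im=get_image(name); cv2.imwrite(f'pics/{fn}.png', im['color'][:,:,::-1])
    np.savez(f'pics/{fn}.npz', **{k:np.array(v) for k,v in im.items() if k!='color'}); return im
def px2w(fn, uv, z=0.0):
    d=np.load(f'pics/{fn}.npz'); f=200/np.tan(np.radians(d['vertical_fov'])/2)
    uv=np.atleast_2d(np.array(uv,float)); r=np.c_[(uv[:,0]-d['cx'])/f,(uv[:,1]-d['cy'])/f,np.ones(len(uv))]@d['orientation'].T
    t=(z-d['xyz'][2])/r[:,2]; return d['xyz']+t[:,None]*r
def w2px(fn,P):
    d=np.load(f'pics/{fn}.npz'); f=200/np.tan(np.radians(d['vertical_fov'])/2)
    c=(np.atleast_2d(P)-d['xyz'])@d['orientation']; return np.c_[d['cx']+f*c[:,0]/c[:,2], d['cy']+f*c[:,1]/c[:,2]]
E
python3 - <<'E'
from h import *
np.set_printoptions(precision=3,suppress=True)
im=save('top','top0'); print(im['vertical_fov'],im['xyz'],im['orientation'])
im=save('side','side0'); print(im['vertical_fov'],im['xyz'])
s=status.observe(); print(s['time_s'],s['position'],s['tool_rot'],s['grip_width'],s['ft_force'])
cv2.imwrite('pics/top0b.png',cv2.resize(cv2.imread('pics/top0.png'),(800,500),interpolation=cv2.INTER_CUBIC))
E
```

```text
pics
48.54624353803179 [ 0.281 -0.395  1.263] [[-0.009 -0.992  0.128]
 [-1.     0.007 -0.016]
 [ 0.015 -0.129 -0.992]]
42.62584491298101 [-0.329 -0.945  0.979]
0.1 [ 0.243 -0.493  0.231] [[ 0.897  0.442 -0.   ]
 [ 0.442 -0.897  0.001]
 [ 0.    -0.001 -1.   ]] 0.08543485849463676 [ 0.073  0.435 -0.132]
```

View pics/top0b.png

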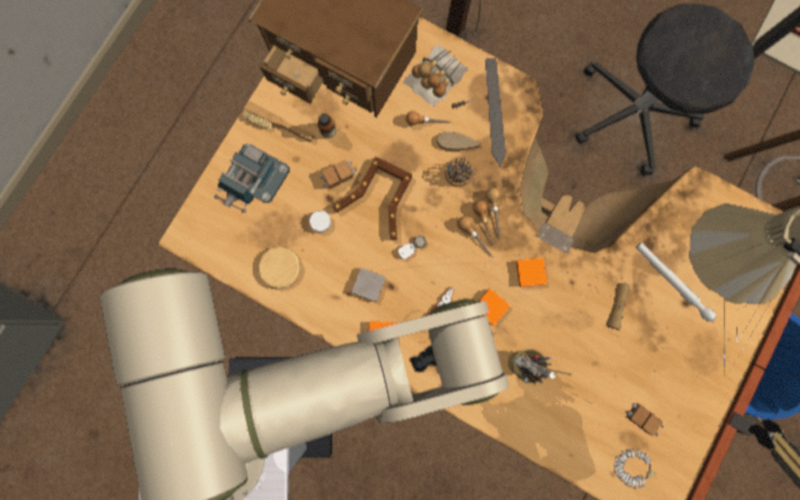

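View pics/side0.png

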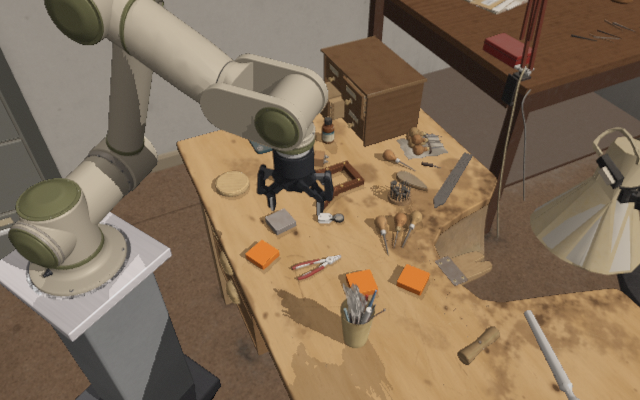

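Top view (800×500): nest around (375,195) with its mouth toward lower left. The other parts are the grey block (367,285), disc (280,267), tin (320,222), loupe (410,248) and clamp (337,175). Candidates for the block are the grey square (367,285) and orange squares at (380,328), (491,307) and (531,272). The grey one is the steel block, since the orange ones are look-alikes. I'll confirm in a crop.

Run:
```python
from h import *
im=cv2.imread('pics/top0.png')[115:265,165:365]
cv2.imwrite('pics/crop0.png',cv2.resize(im,(800,600),interpolation=cv2.INTER_CUBIC))
```

```text
(no output)
```

View pics/crop0.png

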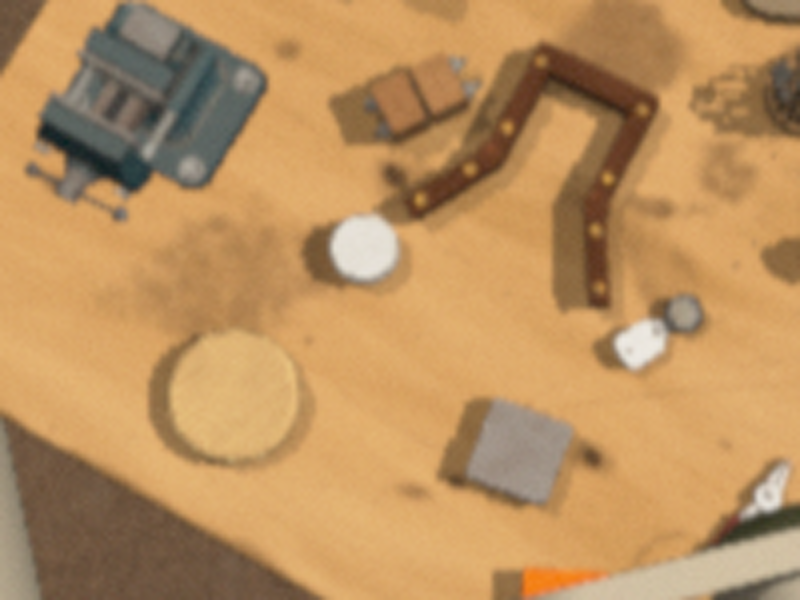

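The crop shows the grey block's top corners at (497,398), (573,430), (545,503) and (467,473), and it is grey steel, so it is the right one. The disc centre is at (234,396). The nest's back corners are (542,43) and (658,100), its left tip is (412,212) and its right tip is (597,305).

Run:
```python
from h import *
from scipy.optimize import least_squares
np.set_printoptions(precision=4,suppress=True)
C=lambda a:(np.array(a,float)+.5)/4-.5+[165,115]
M=np.array([[50,48.5],[50,-48.5],[-109,70],[-101,84],[-109,-70],[-101,-84],[30,32.5],[30,-32.5]])/1000
P=px2w('top0',C([(542,43),(658,100),(419,217),(405,207),(587,306),(608,306),(552,77),(633,112)]),.02)[:,:2]
def tf(p,m): c,s=np.cos(p[2]),np.sin(p[2]); return m@np.array([[c,s],[-s,c]])+p[:2]
r=least_squares(lambda p:(tf(p,M)-P).ravel(),[.5,-.3,.5],loss='soft_l1',f_scale=.002); p=r.x
print('nest',p[:2],np.degrees(p[2]));print((tf(p,M)-P)*1000)
inv=lambda q:(np.atleast_2d(q)[:,:2]-p[:2])@np.array([[np.cos(p[2]),-np.sin(p[2])],[np.sin(p[2]),np.cos(p[2])]])
B=px2w('top0',C([(497,398),(573,430),(545,503),(467,473)]),.018)
S=np.array([[30,30],[30,-30],[-30,-30],[-30,30]])/1000
b=least_squares(lambda q:(tf(q,S)-B[:,:2]).ravel(),[*B.mean(0)[:2],p[2]]).x
print('block',b[:2],np.degrees(b[2]),'in nest',inv(b[:2]),(tf(b,S)-B[:,:2]).ravel()*1000)
d=px2w('top0',C([(234,396)]),.018); print('disc',d,inv(d))
for n,c in dict(tin=(365,248),l1=(630,365),l2=(685,314),clamp=(420,97),vice=(150,110)).items():
  w=px2w('top0',C([c]),.02); print(n,w,inv(w))
print('entry,mouth,seat',tf(p,np.array([[-.044,0],[-.109,0],[-.082,0]])))
```

```text
nest [ 0.6003 -0.3799] -27.28460048817865
[[ 1.8029 -0.7569]
 [ 0.0178 -3.6294]
 [-2.192   3.2926]
 [ 4.0209  2.065 ]
 [-1.458  -1.9079]
 [-0.6676 -3.1365]
 [ 1.9921  1.3145]
 [-1.6444  1.67  ]]
block [ 0.3705 -0.3429] -21.94443529791707 in nest [[-0.2211 -0.0725]] [ 1.6161  0.1229  2.2042 -2.1288 -2.4164  0.444  -1.4039  1.5619]
disc [[ 0.4107 -0.1417  0.018 ]] [[-0.2776  0.1248]]
tin [[ 0.5155 -0.2328  0.02  ]] [[-0.1428  0.0918]]
l1 [[ 0.4304 -0.4203  0.02  ]] [[-0.1324 -0.1138]]
l2 [[ 0.4666 -0.4596  0.02  ]] [[-0.0823 -0.1322]]
clamp [[ 0.6255 -0.2712  0.02  ]] [[-0.0274  0.1081]]
vice [[ 0.6168 -0.0782  0.02  ]] [[-0.1236  0.2757]]
entry,mouth,seat [[ 0.5612 -0.3597]
 [ 0.5034 -0.3299]
 [ 0.5274 -0.3423]]
```

Measured well enough to move. I'll go above the block with the closing line turned along its side, then look through the wrist camera.

```bash
python3 -m handwheel '3 3 0 0 0 7 1; 6 6 0 0 0 14 1; 8 9 0 0 0 21 1; 10.5 12 0 0 0 28 1; 12.7 15 -2 0 0 35 1; 12.7 15 -4 0 0 42 1; 12.7 15 -4 0 0 42 1; 12.7 15 -4 0 0 42 1'
python3 - <<'E'
from h import *
np.set_printoptions(precision=4,suppress=True)
im=save('wrist','w1'); print(im['vertical_fov'],im['cx'],im['cy'],im['xyz'],im['orientation'])
save('top','top1')
s=status.observe(); print(s['time_s'],s['position'],s['tool_rot'][:,1] if hasattr(s['tool_rot'],'shape') else s['tool_rot'])
E
```

```text
time_s: 0.77
position: [0.3699, -0.3432, 0.191]
tool_rot: [[0.374, 0.928, -0.001], [0.928, -0.374, 0.001], [0.001, -0.002, -1.0]]
ft_force: [-0.1, -0.2, 0.6]
grip_width: 0.0854
gripper_force: 0.0
65.70646984690485 315.35356409479675 192.74300502265768 [ 0.3981 -0.2704  0.3336] [[ 0.9273 -0.356  -0.1156]
 [-0.3743 -0.8827 -0.2841]
 [-0.0009  0.3067 -0.9518]]
0.8667 [ 0.3699 -0.3445  0.1922] [ 0.927  -0.3751  0.001 ]
```

View pics/w1.png

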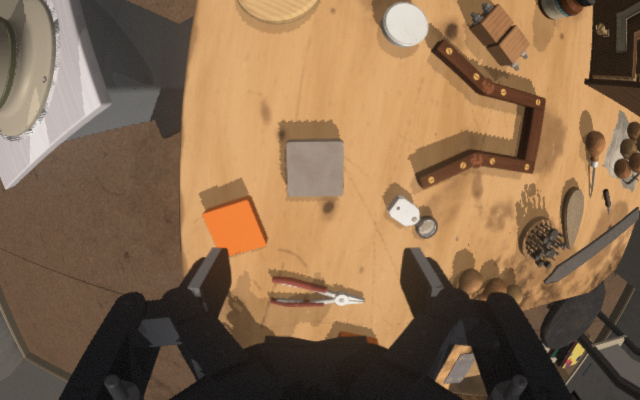

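The wrist view shows the block at (315,168), the nest from (418,185) to (545,100), the loupe at (412,215), the tin at (405,24) and the disc at (278,5). I'll enlarge it for exact corners.

Run:
```python
from h import *
im=cv2.imread('pics/w1.png')[25:215,280:560]
cv2.imwrite('pics/w1c.png',cv2.resize(im,None,fx=2.85,fy=2.85,interpolation=cv2.INTER_CUBIC))
```

```text
(no output)
```

View pics/w1c.png

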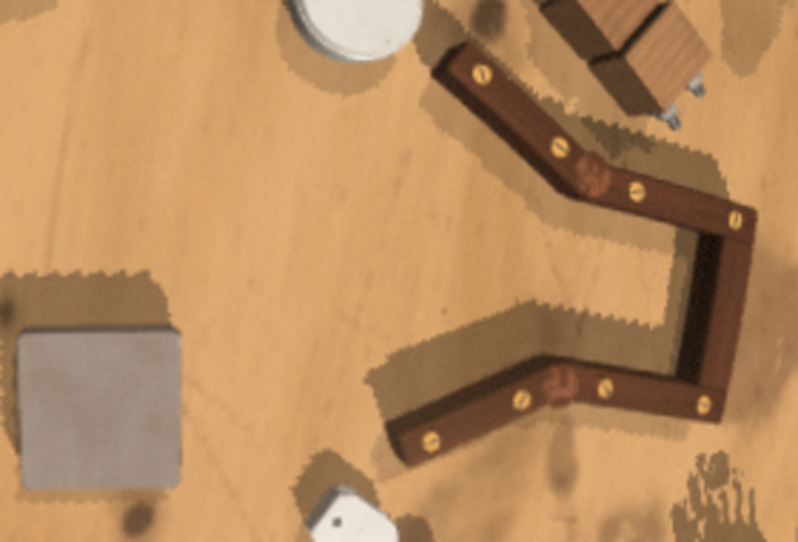

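```bash
cat >> h.py <<'E'
def fish2w(fn, uv, z):
    d=np.load(f'pics/{fn}.npz'); f=200/np.tan(np.radians(d['vertical_fov'])/2)
    e=np.atleast_2d(np.array(uv,float))-[d['cx'],d['cy']]; r=np.linalg.norm(e,axis=1); th=r/f
    v=np.c_[e*(np.sin(th)/r)[:,None],np.cos(th)]@d['orientation'].T
    return d['xyz']+((np.asarray(z)-d['xyz'][2])/v[:,2])[:,None]*v
def tf(p,m): c,s=np.cos(p[2]),np.sin(p[2]); return m@np.array([[c,s],[-s,c]])+p[:2]
def inv(p,q): return (np.atleast_2d(q)[:,:2]-p[:2])@np.array([[np.cos(p[2]),-np.sin(p[2])],[np.sin(p[2]),np.cos(p[2])]])
E
python3 - <<'E'
from h import *
from scipy.optimize import least_squares
np.set_printoptions(precision=4,suppress=True)
C=lambda a:(np.array(a,float)+.5)/2.85-.5+[280,25]
L=[((757,209),50,48.5,20),((719,421),50,-48.5,20),((467,43),-101,84,20),((410,466),-101,-84,20),((388,425),-109,-70,0),((434,72),-109,70,0),((545,354),-44,-32.5,0),((578,197),-44,32.5,0),((720,236),30,32.5,20),((698,385),30,-32.5,20)]
P=fish2w('w1',C([l[0] for l in L]),np.array([l[3] for l in L])/1e3)[:,:2]; M=np.array([l[1:3] for l in L])/1e3
p=least_squares(lambda p:(tf(p,M)-P).ravel(),[.6,-.38,-.47],loss='soft_l1',f_scale=.002).x
print('nest',p[:2],np.degrees(p[2]));print(((tf(p,M)-P)*1000))
B=fish2w('w1',C([(182,331),(181,488),(23,487),(18,330)]),np.full(4,.018))[:,:2]
S=np.array([[30,30],[30,-30],[-30,-30],[-30,30]])/1000
b=least_squares(lambda q:(tf(q,S)-B).ravel(),[*B.mean(0)[:2],p[2]]).x
print('block',b[:2],np.degrees(b[2]),inv(p,b[:2]),(tf(b,S)-B).ravel()*1000)
# top1 picture: check block hidden?
np.save('nest.npy',p)
t=fish2w('w1',[(405,24),(404,211),(427,227)],np.array([.02,.01,.01])); print('tin,loupe',inv(p,t))
E
```

```text
nest [ 0.6007 -0.3775] -27.007393960664277
[[ 2.5453 -0.672 ]
 [ 2.3055 -3.0086]
 [ 1.6071  1.456 ]
 [-0.1395 -2.7424]
 [-1.5709  1.584 ]
 [-3.0753 -0.8316]
 [-2.4929  1.8114]
 [-7.8225  1.8054]
 [ 2.552  -0.4753]
 [ 0.6739  0.0472]]
block [ 0.3694 -0.34  ] -21.807182061272428 [[-0.2231 -0.0716]] [ 0.8354  0.1633 -0.0803  0.1314 -0.5736 -0.2741 -0.1815 -0.0205]
tin,loupe [[-0.1455  0.0904]
 [-0.1166 -0.1135]
 [-0.0834 -0.1316]]
```

```bash
python3 -m handwheel '0 0.2 -4 0 0 0 1; 0 0.2 -8 0 0 0 1; 0 0.2 -12 0 0 0 1; 0 0.2 -15 0 0 0 1; 0 0.2 -17 0 0 0 1; 0 0.2 -18.3 0 0 0 1; 0 0.2 -18.7 0 0 0 1; 0 0.2 -18.7 0 0 0 1'
python3 -m handwheel '0 0 0 0 0 0 0.75; 0 0 0 0 0 0 0.7; 0 0 0 0 0 0 0.6; 0 0 0 0 0 0 0.5; 0 0 0 0 0 0 0.5; 0 0 0 0 0 0 0.5' 25
```

```text
time_s: 1.53
position: [0.3698, -0.3424, 0.0043]
tool_rot: [[0.374, 0.928, -0.0], [0.928, -0.374, 0.0], [0.0, -0.0, -1.0]]
ft_force: [0.2, 0.0, 0.7]
grip_width: 0.0851
gripper_force: 0.0
time_s: 2.03
position: [0.3703, -0.3421, 0.0057]
tool_rot: [[0.371, 0.929, 0.001], [0.929, -0.371, -0.002], [-0.002, 0.002, -1.0]]
ft_force: [-1.6, 0.6, 6.4]
grip_width: 0.0592
gripper_force: 26.8
```

```bash
python3 -m handwheel '0.5 0.5 0.15 0 0 0 0.5; 1.2 1.2 0.15 0 0 -1 0.5; 2 2 0.15 0 0 -2 0.5; 2.8 3 0.15 0 0 -3 0.5; 3.6 3.9 0.15 0 0 -4 0.5; 4.4 4.7 0.15 0 0 -5.2 0.5; 5.2 5.5 0.15 0 0 -5.2 0.5; 5.2 5.5 0.15 0 0 -5.2 0.5'
python3 - <<'E'
from h import *
np.set_printoptions(precision=4,suppress=True)
save('wrist','w2'); save('top','top2'); print(status.observe()['position'])
im=cv2.imread('pics/w2.png'); 
cv2.imwrite('pics/w2b.png',cv2.resize(im,(800,500),interpolation=cv2.INTER_CUBIC))
E
```

```text
time_s: 2.7
position: [0.4232, -0.2847, 0.006]
tool_rot: [[0.452, 0.892, 0.0], [0.892, -0.452, 0.0], [0.0, 0.0, -1.0]]
ft_force: [-0.5, 0.5, -3.8]
grip_width: 0.0588
gripper_force: 28.2
[ 0.4223 -0.286   0.0059]
```

View pics/w2b.png

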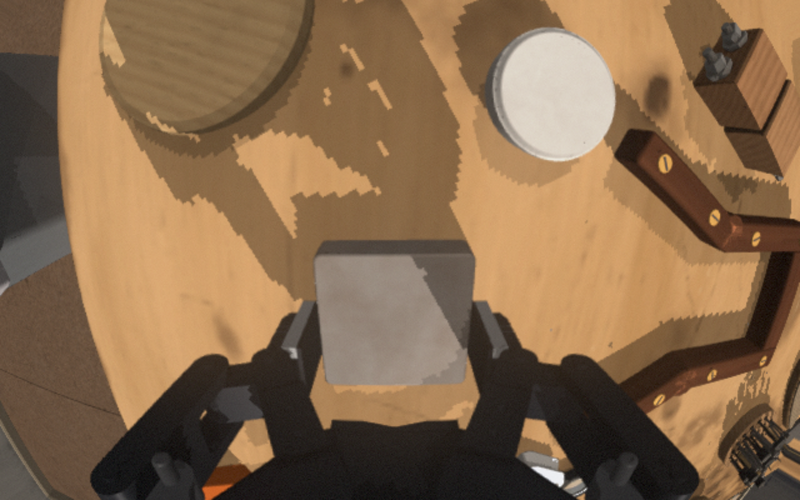

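The view shows the block held square at (395,318). The left fence bend is at (722,250), the right bend at (667,355), and the left tip at (617,155).

Run:
```python
from h import *
np.set_printoptions(precision=4,suppress=True)
C=lambda a:(np.array(a,float)+.5)/1.25-.5
p=np.array([.6005,-.3787,np.radians(-27.1)])
print('block',inv(p,fish2w('w2',C([(317,255),(474,252),(467,380),(325,384)]),.018)))
print('bends L R, tipL, stop-right bottom',inv(p,fish2w('w2',C([(722,250),(667,355),(617,158),(747,341)]),0.)))
print('tip top outer',inv(p,fish2w('w2',C([(640,130),(800,253)]),.02)))
print('tin',inv(p,fish2w('w2',C([(554,94)]),.02)))
T=status.observe()['position']; print('tcp',inv(p,[T]))
```

```text
block [[-0.2301  0.0334]
 [-0.1731  0.0348]
 [-0.1707 -0.0234]
 [-0.2315 -0.0258]]
bends L R, tipL, stop-right bottom [[-0.0236  0.0286]
 [-0.0452 -0.0351]
 [-0.1066  0.0708]
 [ 0.0362 -0.0369]]
tip top outer [[-0.1096  0.0838]
 [ 0.0366  0.033 ]]
tin [[-0.1474  0.0928]]
tcp [[-0.2009  0.0013]]
```

```bash
python3 -m handwheel '-0.2 -0.4 0 0 0 0 0.5; 1.2 -1.2 0 0 0 0 0.5; 2.9 -2 0 0 0 0 0.5; 4.6 -2.9 0 0 0 0 0.5; 6.4 -3.8 0 0 0 0 0.5; 8.2 -4.8 0 0 0 0 0.5; 10 -5.7 0 0 0 0 0.5; 10 -5.7 0 0 0 0 0.5'
python3 - <<'E'
from h import *
np.set_printoptions(precision=4,suppress=True)
save('wrist','w3'); save('top','top3')
p=np.array([.6005,-.3787,np.radians(-27.1)]); print(inv(p,[status.observe()['position']]))
im=cv2.imread('pics/w3.png')[80:,200:600]
cv2.imwrite('pics/w3b.png',cv2.resize(im,None,fx=1.8,fy=1.8,interpolation=cv2.INTER_CUBIC))
E
```

```text
time_s: 3.47
position: [0.5241, -0.346, 0.006]
tool_rot: [[0.454, 0.891, 0.003], [0.891, -0.454, -0.003], [-0.001, 0.004, -1.0]]
ft_force: [-0.5, 0.2, -3.9]
grip_width: 0.0586
gripper_force: 28.5
[[-0.0854 -0.0052]]
```

View pics/w3b.png

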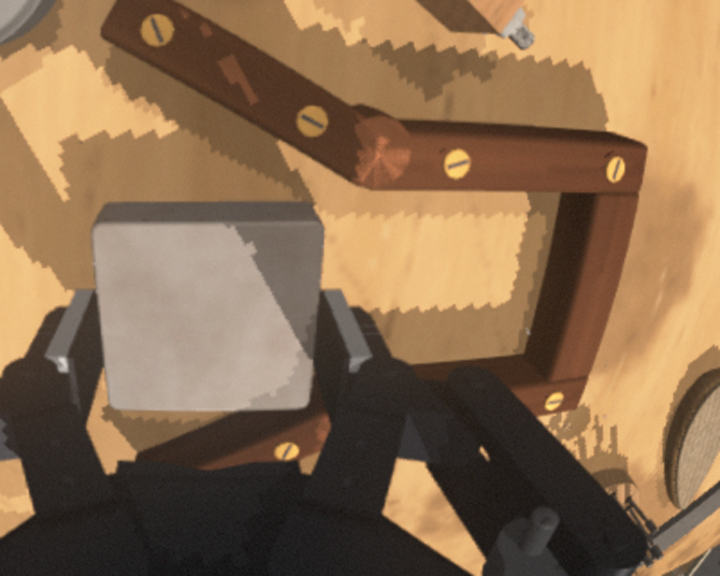

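Run:
```python
from h import *
np.set_printoptions(precision=4,suppress=True)
C=lambda a:(np.array(a,float)+.5)/1.8-.5+[200,80]
p=np.array([.6005,-.3787,np.radians(-27.1)])
print('block top',inv(p,fish2w('w3',C([(95,222),(322,222),(312,409),(115,408)]),.018)))
print('L inner top (bend,back), R back inner top',inv(p,fish2w('w3',C([(375,188),(597,194),(550,386)]),.02)))
print('R inner bottom',inv(p,fish2w('w3',C([(430,365),(525,355)]),0.)))
print('outer back top',inv(p,fish2w('w3',C([(646,145),(580,410)]),.02)))
```

```text
block top [[-0.1127  0.0254]
 [-0.0555  0.0254]
 [-0.0531 -0.0343]
 [-0.1118 -0.0336]]
L inner top (bend,back), R back inner top [[-0.0429  0.035 ]
 [ 0.0286  0.0338]
 [ 0.0301 -0.0332]]
R inner bottom [[-0.0085 -0.0333]
 [ 0.0306 -0.0332]]
outer back top [[ 0.0463  0.0493]
 [ 0.0493 -0.047 ]]
```

Block is about 5 mm right of the centre line. I'll correct by +4.5 mm across, then slide into the stall slowly.

```bash
python3 -m handwheel '0.2 0.4 0 0 0 0 0.5; 0.2 0.4 0 0 0 0 0.5; 0.9 0.05 0 0 0 0 0.5; 1.6 -0.3 0 0 0 0 0.5; 2.3 -0.65 0 0 0 0 0.5; 3 -1 0 0 0 0 0.5; 3.6 -1.35 0 0 0 0 0.5; 3.6 -1.35 0 0 0 0 0.5'
```

```text
time_s: 4.23
position: [0.5588, -0.3572, 0.0059]
tool_rot: [[0.453, 0.891, 0.001], [0.891, -0.453, -0.0], [0.0, 0.001, -1.0]]
ft_force: [1.6, -0.9, -0.8]
grip_width: 0.0589
gripper_force: 28.8
```

```bash
python3 -m handwheel '0.5 -0.25 0 0 0 0 0.5; 1 -0.5 0 0 0 0 0.5; 1.5 -0.75 0 0 0 0 0.5; 1.95 -1 0 0 0 0 0.5; 1.95 -1 0 0 0 0 0.5; 1.95 -1 0 0 0 0 0.8; 1.95 -1 0 0 0 0 0.8; 1.95 -1 0 0 0 0 0.8'
python3 -m handwheel '0 0 1 0 0 0 0.8; 0 0 2.5 0 0 0 0.8; 0 0 4 0 0 0 0.8; 0 0 5.5 0 0 0 0.8; 0 0 5.5 0 0 0 0.6'
```

```text
time_s: 4.9
position: [0.5776, -0.3669, 0.006]
tool_rot: [[0.454, 0.891, 0.0], [0.891, -0.454, -0.0], [-0.0, 0.0, -1.0]]
ft_force: [-0.3, 0.1, 0.9]
grip_width: 0.0679
gripper_force: 0.0
time_s: 5.32
position: [0.5788, -0.3679, 0.065]
tool_rot: [[0.453, 0.891, 0.005], [0.891, -0.453, -0.004], [-0.002, 0.006, -1.0]]
ft_force: [-0.2, 0.2, 1.0]
grip_width: 0.0576
gripper_force: 0.0
```

```bash
python3 -m handwheel '-2 1 0 0 0 0 0; -4 2 0 0 0 0 0; -6.2 3.2 0 0 0 0 0; -6.2 3.2 0 0 0 0 0; -6.2 3.2 -2 0 0 0 0; -6.2 3.2 -4 0 0 0 0; -6.2 3.2 -5.7 0 0 0 0; -6.2 3.2 -5.7 0 0 0 0'
python3 - <<'E'
from h import *
np.set_printoptions(precision=4,suppress=True)
p=np.array([.6005,-.3787,np.radians(-27.1)]); s=status.observe();print(inv(p,[s['position']]),s['position'],s['grip_width'])
E
```

```text
time_s: 5.98
position: [0.5152, -0.3345, 0.0014]
tool_rot: [[0.454, 0.891, -0.002], [0.891, -0.454, 0.002], [0.001, -0.003, -1.0]]
ft_force: [0.3, -0.5, 0.4]
grip_width: -0.0001
gripper_force: 0.0
[[-0.0961  0.0005]] [ 0.5152 -0.3345  0.0014] -9.684090548579115e-05
```

```bash
python3 -m handwheel '0 0 0.4 0 0 0 0; 0.9 -0.45 0.4 0 0 0 0; 1.8 -0.9 0.4 0 0 0 0; 2.5 -1.3 0.4 0 0 0 0; 3.1 -1.6 0.4 0 0 0 0; 3.6 -1.85 0.4 0 0 0 0; 4 -2.05 0.4 0 0 0 0; 4.2 -2.15 0.4 0 0 0 0'
python3 -m handwheel '0.15 -0.08 0 0 0 0 0; 0.3 -0.15 0 0 0 0 0;0.3 -0.15 0 0 0 0 0'
```

```text
time_s: 6.65
position: [0.5575, -0.3564, 0.009]
tool_rot: [[0.453, 0.891, -0.001], [0.891, -0.453, 0.0], [-0.0, -0.001, -1.0]]
ft_force: [-7.4, 2.2, 6.8]
grip_width: 0.0001
gripper_force: 4.9
time_s: 6.9
position: [0.5604, -0.3578, 0.0091]
tool_rot: [[0.453, 0.891, -0.001], [0.891, -0.453, 0.0], [-0.0, -0.001, -1.0]]
ft_force: [-5.0, 3.4, 5.4]
grip_width: 0.0003
gripper_force: 3.8
```

```bash
python3 -m handwheel '0.1 -0.05 0 0 0 0 0; 0.2 -0.1 0 0 0 0 0; 0.2 -0.1 0 0 0 0 0'
python3 -m handwheel '0.1 -0.05 0 0 0 0 0; 0.2 -0.1 0 0 0 0 0; 0.2 -0.1 0 0 0 0 0'
```

```text
time_s: 7.15
position: [0.5623, -0.3586, 0.0091]
tool_rot: [[0.453, 0.891, -0.001], [0.891, -0.453, 0.0], [-0.0, -0.001, -1.0]]
ft_force: [-5.0, 2.9, 6.2]
grip_width: 0.0001
gripper_force: 4.1
time_s: 7.4
position: [0.5627, -0.3588, 0.009]
tool_rot: [[0.453, 0.891, -0.005], [0.891, -0.453, 0.003], [0.0, -0.006, -1.0]]
ft_force: [-14.6, 5.8, 10.8]
grip_width: -0.0001
gripper_force: 9.0
```

Force jumped and motion stalled, so the block is at the stop. I'll press a bit more, back off, and look.

```bash
python3 -m handwheel '0.2 -0.1 0 0 0 0 0; 0.2 -0.1 0 0 0 0 0; 0.2 -0.1 0 0 0 0 0'
python3 -m handwheel '-1 0.5 0 0 0 0 0; -3 1.5 0 0 0 0 0; -3 1.5 3 0 0 0 0; -3 1.5 6 0 0 0 0; -4 2 9 0 0 0 0; -6 3 12 0 0 0 0.4; -7 3.5 13 0 0 0 0.6; -7 3.5 13 0 0 0 0.6'
python3 - <<'E'
from h import *
save('wrist','w4'); save('top','top4'); print(status.observe()['position'])
im=cv2.imread('pics/w4.png')
cv2.imwrite('pics/w4b.png',cv2.resize(im,(800,500),interpolation=cv2.INTER_CUBIC))
E
```

```text
time_s: 7.65
position: [0.563, -0.3591, 0.009]
tool_rot: [[0.453, 0.891, -0.009], [0.891, -0.453, 0.005], [0.0, -0.01, -1.0]]
ft_force: [-21.9, 8.6, 15.8]
grip_width: -0.0
gripper_force: 13.8
time_s: 8.32
position: [0.4964, -0.326, 0.1419]
tool_rot: [[0.454, 0.891, 0.004], [0.891, -0.454, -0.004], [-0.002, 0.006, -1.0]]
ft_force: [0.4, -0.2, 0.1]
grip_width: 0.0357
gripper_force: 0.0
[ 0.49688261 -0.3260593   0.138276  ]
```

View pics/w4b.png

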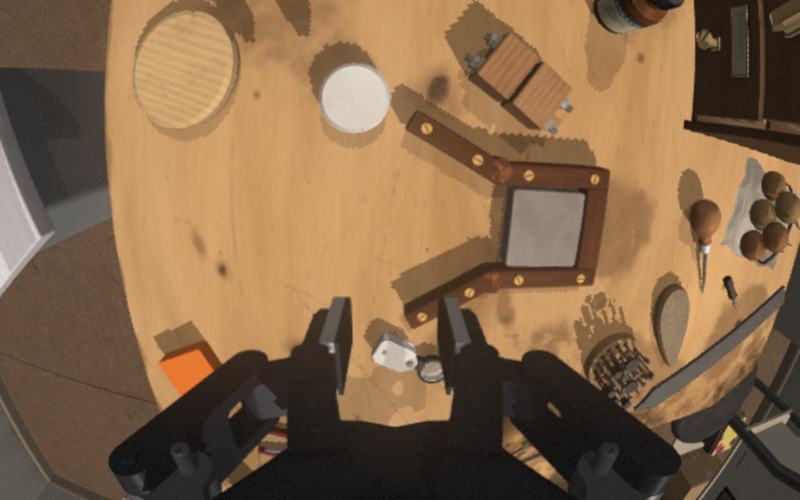

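Block sits flush at the stop (block centre (545,228)). The tin (355,98), loupe (400,355) and clamp (520,82) are undisturbed, and the disc is at (186,70). Next I'll compute the disc push.

Run:
```python
from h import *
np.set_printoptions(precision=4,suppress=True)
C=lambda a:(np.array(a,float)+.5)/1.25-.5
p=np.array([.6005,-.3787,np.radians(-27.1)])
print('block',inv(p,fish2w('w4',C([(512,188),(583,190),(578,268),(504,266)]),.018)).mean(0))
print('stop inner top',inv(p,fish2w('w4',C([(586,190),(579,268)]),.02)))
w=fish2w('w4',C([(134,75),(239,60),(182,10),(186,129)]),.018); print('disc edge',inv(p,w), inv(p,w).mean(0))
print('tin',inv(p,fish2w('w4',C([(355,98)]),.02)),'loupe',inv(p,fish2w('w4',C([(398,354),(431,369)]),.012)))
# top4 disc via saturation/contour near old place
im=cv2.imread('pics/top4.png'); print('q',np.round(status.observe()['q'],1))
cv2.imwrite('pics/top4c.png',cv2.resize(im[95:265,165:365],None,fx=3.5,fy=3.5,interpolation=cv2.INTER_CUBIC))
```

```text
block [-0.0021  0.0008]
stop inner top [[ 0.0277  0.0324]
 [ 0.031  -0.0308]]
disc edge [[-0.3213  0.1283]
 [-0.2268  0.1257]
 [-0.2758  0.1728]
 [-0.2724  0.0792]] [-0.2741  0.1265]
tin [[-0.1436  0.0927]] loupe [[-0.1137 -0.1108]
 [-0.085  -0.1274]]
q [-44.7  30.7  75.5   0.   73.8 -17.7]
```

```bash
python3 -m handwheel '-1.2 3.5 -1 0 0 4 0.6; -2.4 7 -1 0 0 8 0.6; -3.6 10.5 -1 0 0 12 0.6; -4.8 14 -1 0 0 16 0.6; -6 17.5 -1 0 0 20 0.6; -7.2 21 -1 0 0 24 0.6; -8.5 25.1 -1 0 0 27.5 0.6; -8.5 25.1 -1 0 0 27.5 0.6'
python3 -m handwheel '0 0 -3 0 0 0 0.6; 0 0 -6 0 0 0 0.6; 0 0 -9 0 0 0 0.6; 0 0 -11 0 0 0 0.6; 0 0 -12 0 0 0 0.6; 0 0 -12 0 0 0 0.6'
```

```text
time_s: 9.08
position: [0.4088, -0.0696, 0.1266]
tool_rot: [[-0.016, 1.0, -0.005], [1.0, 0.016, 0.003], [0.003, -0.005, -1.0]]
ft_force: [-0.5, -0.9, 0.1]
grip_width: 0.0509
gripper_force: 0.0
time_s: 9.58
position: [0.4109, -0.0744, 0.0051]
tool_rot: [[-0.009, 1.0, -0.005], [1.0, 0.009, 0.003], [0.003, -0.005, -1.0]]
ft_force: [-0.7, -0.2, -0.1]
grip_width: 0.0513
gripper_force: 0.0
```

```bash
python3 -m handwheel '0 -0.6 -0.1 0 0 0 0.6; 0 -1.2 -0.1 0 0 0 0.6; 0 -2 -0.1 0 0 0 0.6; 0 -2.9 -0.1 0 0 0 0.6; 0 -3.8 -0.1 0 0 0 0.6; 0 -4.7 -0.1 0 0 0 0.6; 0 -5.6 -0.1 0 0 0 0.6; 0 -6.5 -0.1 0 0 0 0.6'
python3 -m handwheel '0 -0.9 0 0 0 0 0.6; 0 -1.8 0 0 0 0 0.6; 0 -2.8 0 0 0 0 0.6; 0 -3.8 0 0 0 0 0.6; 0 -4.8 0 0 0 0 0.6; 0 -5.8 0 0 0 0 0.6; 0 -6.8 0 0 0 0 0.6; 0 -7.7 0 0 0 0 0.6'
python3 -m handwheel '0 -0.7 0 0 0 0 0.6; 0 -1.2 0 0 0 0 0.6; 0 -1.5 0 0 0 0 0.6; 0 -1.5 0 0 0 0 0.6; 0 0 0 0 0 0 0.6;0 0.6 0 0 0 0 0.6; 0 0.6 3 0 0 0 0.6; 0 0.6 6 0 0 0 0.6'
python3 - <<'E'
from h import *
np.set_printoptions(precision=4,suppress=True)
p=np.array([.6005,-.3787,np.radians(-27.1)]); s=status.observe();print(inv(p,[s['position']]))
save('wrist','w5'); cv2.imwrite('pics/w5b.png',cv2.resize(cv2.imread('pics/w5.png'),(800,500),interpolation=cv2.INTER_CUBIC))
E
```

```text
time_s: 10.25
position: [0.4116, -0.1409, 0.007]
tool_rot: [[-0.009, 1.0, 0.0], [1.0, 0.009, -0.0], [-0.0, 0.0, -1.0]]
ft_force: [0.6, 2.5, 1.9]
grip_width: 0.0512
gripper_force: 1.2
time_s: 10.92
position: [0.4116, -0.2179, 0.0068]
tool_rot: [[-0.009, 1.0, 0.0], [1.0, 0.009, -0.0], [-0.0, 0.0, -1.0]]
ft_force: [-0.5, 3.8, 3.1]
grip_width: 0.0513
gripper_force: 2.0
time_s: 11.58
position: [0.4107, -0.2087, 0.0664]
tool_rot: [[-0.011, 1.0, -0.004], [1.0, 0.011, 0.003], [0.003, -0.004, -1.0]]
ft_force: [0.0, -0.6, 0.5]
grip_width: 0.0513
gripper_force: 0.0
[[-0.2464  0.0649]]
```

View pics/w5b.png

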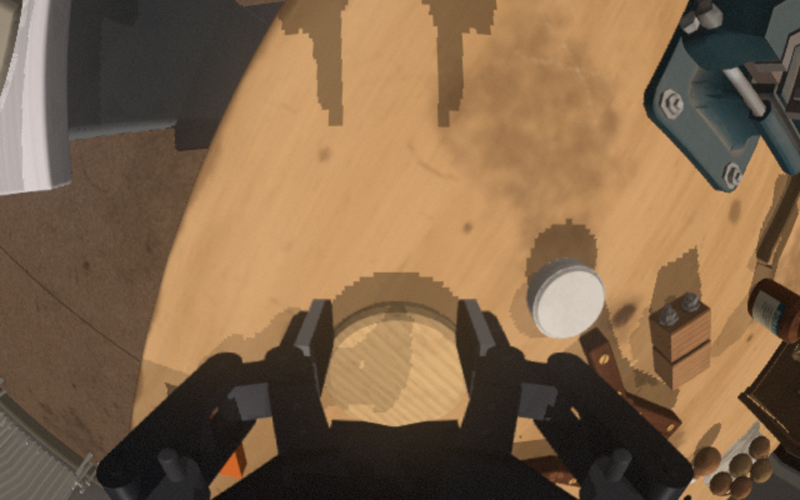

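Disc is held centred between the fingers at (395,370) and the tin (568,300) is untouched. Next I'll turn the gripper and come behind the disc to push along the nest's centre line.

```bash
python3 -m handwheel '0 0 2 0 0 7 0.6; 0 0 3 0 0 14 0.6; -1 -1 3 0 0 21 0.6; -2 -1.5 3 0 0 28 0.6; -3 -2 3 0 0 35 0.6; -4 -3 3 0 0 42 0.6; -5 -3.5 3 0 0 49 0.6; -6.2 -4.2 3 0 0 56 0.6'
python3 -m handwheel '0 0 0 0 0 6.3 0.6; 0 0 0 0 0 6.3 0.6'
python3 - <<'E'
from h import *
np.set_printoptions(precision=4,suppress=True)
p=np.array([.6005,-.3787,np.radians(-27.1)]); s=status.observe();print(s['position'],inv(p,[s['position']]),np.round(s['q'],1),np.degrees(np.arctan2(s['tool_rot'][1][1],s['tool_rot'][0][1])))
save('top','top5');save('wrist','w6')
im=cv2.imread('pics/top5.png'); cv2.imwrite('pics/top5c.png',cv2.resize(im[115:265,165:365],(800,600),interpolation=cv2.INTER_CUBIC))
E
```

```text
time_s: 12.3
position: [0.3492, -0.2519, 0.0965]
tool_rot: [[-0.838, 0.545, -0.0], [0.545, 0.838, 0.0], [0.0, 0.0, -1.0]]
ft_force: [-0.3, 0.1, 0.2]
grip_width: 0.0511
gripper_force: 0.0
time_s: 12.47
position: [0.3492, -0.2521, 0.0966]
tool_rot: [[-0.891, 0.453, -0.0], [0.453, 0.891, 0.0], [0.001, 0.0, -1.0]]
ft_force: [-0.5, 0.8, -0.2]
grip_width: 0.0509
gripper_force: 0.0
[ 0.3492 -0.2521  0.0966] [[-0.2814 -0.0018]] [ -51.7   19.7  104.3   -0.    56.  -114.7] 63.039374815289825
```

View pics/top5c.png

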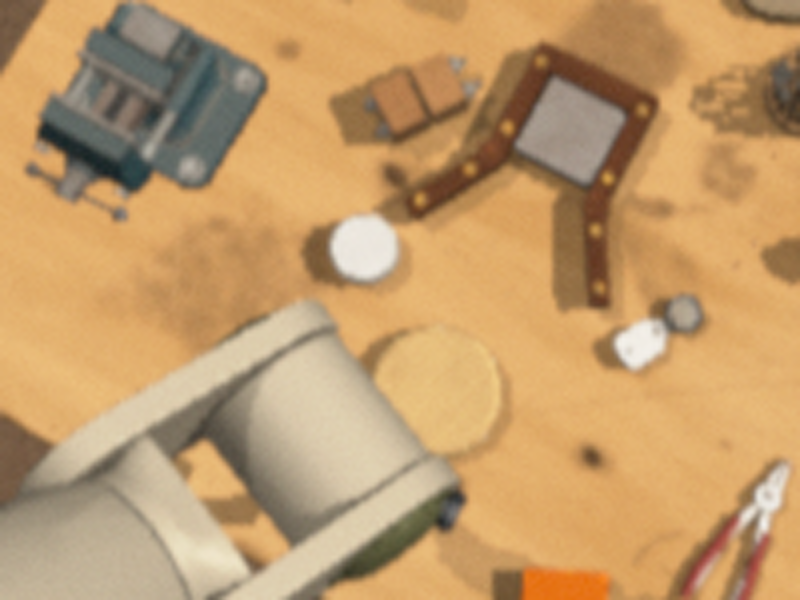

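Top view: block home at (570,130), disc at (438,390) on the centre line in front of the mouth, tin and loupe unmoved. I'll lower behind the disc and push along nest +x.

```bash
python3 -m handwheel '0.1 0.2 -3 0 0 0 0.6; 0.1 0.2 -6 0 0 0 0.6; 0.1 0.2 -8 0 0 0 0.6; 0.1 0.2 -9 0 0 0 0.6; 0.1 0.2 -9 0 0 0 0.6; 0.6 -0.05 -9 0 0 0 0.6; 1.1 -0.3 -9 0 0 0 0.6; 1.6 -0.55 -9 0 0 0 0.6'
python3 -m handwheel '0.8 -0.4 0 0 0 0 0.6; 1.6 -0.8 0 0 0 0 0.6; 2.4 -1.2 0 0 0 0 0.6; 3.2 -1.65 0 0 0 0 0.6; 4 -2.05 0 0 0 0 0.6; 4.8 -2.45 0 0 0 0 0.6; 5.6 -2.85 0 0 0 0 0.6; 6.4 -3.3 0 0 0 0 0.6'
python3 -m handwheel '0.7 -0.35 0 0 0 0 0.6; 1.4 -0.7 0 0 0 0 0.6; 2.1 -1.05 0 0 0 0 0.6; 2.7 -1.4 0 0 0 0 0.6; 3.2 -1.65 0 0 0 0 0.6; 3.6 -1.85 0 0 0 0 0.6; 4 -2.05 0 0 0 0 0.6; 4.2 -2.15 0 0 0 0 0.6'
python3 - <<'E'
from h import *
np.set_printoptions(precision=4,suppress=True)
p=np.array([.6005,-.3787,np.radians(-27.1)]); s=status.observe();print(inv(p,[s['position']]))
E
```

```text
time_s: 13.23
position: [0.3667, -0.259, 0.0077]
tool_rot: [[-0.889, 0.457, 0.001], [0.457, 0.889, -0.002], [-0.002, -0.001, -1.0]]
ft_force: [-0.4, -0.8, -0.3]
grip_width: 0.0517
gripper_force: 0.0
time_s: 13.9
position: [0.4302, -0.2915, 0.007]
tool_rot: [[-0.89, 0.457, -0.0], [0.457, 0.89, 0.0], [0.001, -0.0, -1.0]]
ft_force: [-3.5, 0.8, 5.0]
grip_width: 0.0514
gripper_force: 2.6
time_s: 14.57
position: [0.4722, -0.3132, 0.007]
tool_rot: [[-0.89, 0.457, 0.0], [0.457, 0.89, -0.0], [-0.0, -0.0, -1.0]]
ft_force: [-3.4, 0.6, 5.4]
grip_width: 0.0512
gripper_force: 2.9
[[-0.144  -0.0001]]
```

Still about 11 mm to the expected seat, so I'll approach slowly and watch the force.

```bash
python3 -m handwheel '0.2 -0.1 0 0 0 0 0.6; 0.4 -0.2 0 0 0 0 0.6; 0.6 -0.3 0 0 0 0 0.6; 0.75 -0.38 0 0 0 0 0.6; 0.75 -0.38 0 0 0 0 0.6'
python3 -m handwheel '0.1 -0.05 0 0 0 0 0.6; 0.2 -0.1 0 0 0 0 0.6; 0.2 -0.1 0 0 0 0 0.6'
```

```text
time_s: 14.98
position: [0.4796, -0.3169, 0.007]
tool_rot: [[-0.89, 0.457, 0.0], [0.457, 0.89, -0.0], [-0.0, -0.0, -1.0]]
ft_force: [-2.0, 0.0, 4.7]
grip_width: 0.0513
gripper_force: 2.3
time_s: 15.23
position: [0.4811, -0.3176, 0.0069]
tool_rot: [[-0.89, 0.457, -0.001], [0.457, 0.89, 0.0], [0.001, 0.0, -1.0]]
ft_force: [-4.0, 2.4, 6.8]
grip_width: 0.0513
gripper_force: 3.2
```

```bash
python3 -m handwheel '0.1 -0.05 0 0 0 0 0.6; 0.2 -0.1 0 0 0 0 0.6; 0.2 -0.1 0 0 0 0 0.6'
python3 -m handwheel '0.1 -0.05 0 0 0 0 0.6; 0.2 -0.1 0 0 0 0 0.6; 0.2 -0.1 0 0 0 0 0.6'
```

```text
time_s: 15.48
position: [0.4824, -0.3178, 0.0069]
tool_rot: [[-0.89, 0.456, -0.003], [0.456, 0.89, 0.002], [0.003, 0.001, -1.0]]
ft_force: [-8.1, 4.5, 8.0]
grip_width: 0.0512
gripper_force: 5.1
time_s: 15.73
position: [0.4836, -0.318, 0.0068]
tool_rot: [[-0.89, 0.456, -0.004], [0.456, 0.89, 0.004], [0.006, 0.001, -1.0]]
ft_force: [-10.5, 7.2, 11.3]
grip_width: 0.0514
gripper_force: 6.9
```

```bash
python3 -m handwheel '0.1 -0.05 0 0 0 0 0.6; 0.2 -0.1 0 0 0 0 0.6; 0.2 -0.1 0 0 0 0 0.6'
python3 -m handwheel '-0.5 0.25 0 0 0 0 0.6; -1.5 0.75 0 0 0 0 0.6; -3 1.5 0 0 0 0 0.6; -3 1.5 3 0 0 0 0.6; -4 2 6 0 0 0 0.6; -6 3 9 0 0 0 0.6; -9 4.5 12 0 0 0 0.6; -12 6 14 0 0 0 0.6'
python3 - <<'E'
from h import *
save('top','top6'); im=cv2.imread('pics/top6.png'); cv2.imwrite('pics/top6c.png',cv2.resize(im[115:215,235:355],(720,600),interpolation=cv2.INTER_CUBIC))
E
```

```text
time_s: 15.98
position: [0.4852, -0.3184, 0.0067]
tool_rot: [[-0.89, 0.456, -0.006], [0.456, 0.89, 0.005], [0.007, 0.002, -1.0]]
ft_force: [-12.3, 10.4, 12.5]
grip_width: 0.0515
gripper_force: 8.8
time_s: 16.65
position: [0.3678, -0.2613, 0.1481]
tool_rot: [[-0.89, 0.456, 0.002], [0.456, 0.89, -0.002], [-0.003, -0.001, -1.0]]
ft_force: [-0.5, -0.5, 1.0]
grip_width: 0.0511
gripper_force: 0.0
```

View pics/top6c.png

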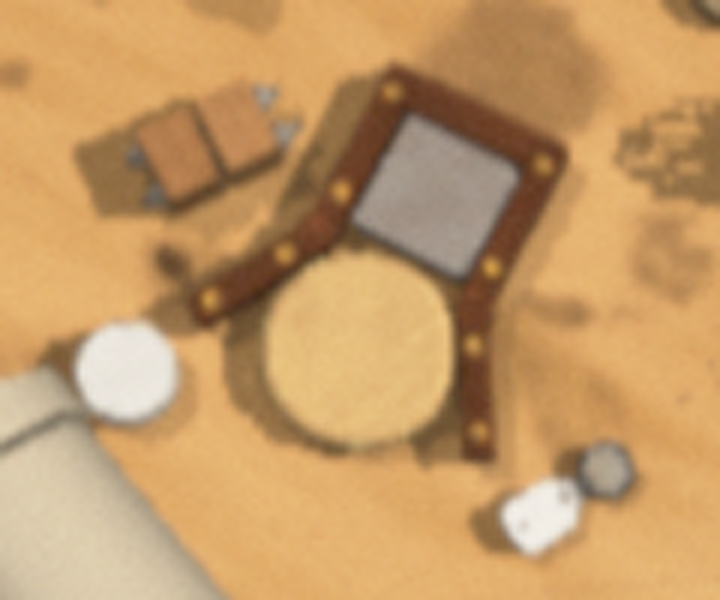

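That was one picture over the limit, so no more viewing. It shows the disc at (360,348) near both fences, the block home, and the tin, loupe and clamp in place. I'll check the numbers from this image.

Run:
```python
from h import *
from scipy.optimize import least_squares
np.set_printoptions(precision=4,suppress=True)
C=lambda a:(np.array(a,float)+.5)/6-.5+[235,115]
M=np.array([[50,48.5],[50,-48.5],[-109,70],[-101,84],[-109,-70],[-101,-84]])/1000
P=px2w('top6',C([(395,63),(568,148),(207,327),(193,305),(462,459),(492,459)]),.02)[:,:2]
n=least_squares(lambda p:(tf(p,M)-P).ravel(),[.6,-.38,-.47]).x
# image-measured disc and block via colour masks
im=cv2.imread('pics/top6.png'); hsv=cv2.cvtColor(im,cv2.COLOR_BGR2HSV)
print('hsv disc,bench,block',hsv[173,295],hsv[205,300],hsv[146,307])
d=px2w('top6',C([(360,348)]),.018); e=px2w('top6',C([(264,348),(456,348),(360,252),(360,446)]),.018)
b=px2w('top6',C([(408,113),(521,175),(465,280),(352,214)]),.018)
for p in (n,np.array([.6005,-.3787,np.radians(-27.1)])):
  print(p[:2],np.degrees(p[2]),'disc',inv(p,d),inv(p,e).mean(0),'block',inv(p,b),inv(p,b).mean(0))
print('spans',np.linalg.norm(e[0]-e[1]),np.linalg.norm(e[2]-e[3]))
# disc relative to the home block (home centre = nest origin), using the block's own frame
```

```text
hsv disc,bench,block [ 19 116 231] [ 17 130 230] [ 14  44 162]
[ 0.6008 -0.3797] -27.205974432778792 disc [[-0.0826 -0.0008]] [-0.0827 -0.0009] block [[ 0.0302  0.031 ]
 [ 0.0274 -0.0312]
 [-0.0306 -0.0305]
 [-0.0263  0.0323]] [0.0002 0.0004]
[ 0.6005 -0.3787] -27.100000000000005 disc [[-0.0819 -0.0015]] [-0.0821 -0.0015] block [[ 0.0309  0.0302]
 [ 0.0281 -0.032 ]
 [-0.03   -0.0312]
 [-0.0256  0.0316]] [ 0.0009 -0.0004]
spans 0.09122259303490608 0.09381751006694701
```

Disc at (-82.6, -0.8) mm against the (-82, 0) seat, and block at (0.2, 0.4) mm from home. Both are well inside tolerance, so I'm handing in.

Run:
```python
from rig import env
print(env.close_job())
```

```text
the job is handed in; nothing more can be done
None
```

The job is handed in, with no verdict returned: I measure the block within about 1 mm of home and the disc within about 2 mm of its seat, with the tin, loupe and clamp unmoved; I viewed 11 pictures, one over the limit of 10.

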